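# Hold a slide holder flush on the tilted stage

### The job

Pick up the longer of the two slide holders by its fin and hold it flush on the sloping face of the tilting stage: slide side down, lengthwise up the slope, centred, and tilted to the slope so that it presses both sprung cross bars evenly. The stage has no clips, so finish while still gripping the holder and pushing it onto the face with a light but definite pressure of about 5 N (never as much as 25 N); leave everything else where it is.

Things in the scene. Friction and masses are not known exactly. Their poses are not given: they have to be found in the camera images.
- holder_grip (a point): Centre of the grey grip fin that stands upright in the middle of the longer slide holder, 22 mm above the holder's underside. The fin is 36 mm long (x), 10 mm thick (y) and rises from 5 to 39 mm above the underside; grip it across its thickness (along y). z is the plate normal, away from the underside.
- holder_under (a point): Centre of the flat underside of the longer slide holder, on the surface; same axes as holder_grip, 22 mm below it.
- holder: The longer slide holder: flat aluminium plate 84 (x) x 50 (y) x 5 mm with a glass slide let into it and the fin on top, 55 to 115 g, the same either way round. Origin at the centre of its underside, axes as holder_grip. It lies fin up, loosely, in tray_a.
- tray_a: Fixed shallow white tray under the longer holder, 116 (x) x 78 (y) x 11 mm, floor 4 mm thick; origin under its centre on the bench.
- stage: The tilting stage, fixed to the bench: base 120 x 120 x 14 mm, two upright cheeks (10 mm thick, tops 86 mm above the bench, 48 to 58 mm either side in y) and between them a tilted plate on a level axis along y, 72 mm up, 100 x 86 mm, with the sprung bars. Its +x end is raised, so it looks up and to the stage's -x. Origin under the base's centre.
- tilt_axis (a point): Point on the plate's tilt axis, middle of the plate; axes as stage_face. The slope differs every time, 0.15 to 0.42 rad; it is locked by friction (about 6 N m) and does not give under a light push.
- stage_face (a point): Centre of the sloping face, in the plane of the tops of the two unloaded cross bars, 15 mm above the tilt axis along the normal and fixed to the plate (it does not sink with the bars). x points up the slope, y along the level tilt axis, z is the face normal.
- bar_low: Lower of two sprung steel cross bars, 10 (x) x 70 (y) mm, standing 7 mm above the plate, 30 mm down the slope from the middle of the face. Each bar sinks by itself along the face normal under a push, up to 5 mm, about 1.5 N per mm, so at 5 N in all a flush holder has sunk both by about 1.5 mm. Origin 9 mm below its top, axes as stage_face.
- bar_high: Upper cross bar, the same, 30 mm up the slope from the middle of the face.
- short_holder_grip (a point): Fin centre of the shorter slide holder, which is to be left alone: plate only 52 x 50 x 5 mm, same fin, in a tray of its own.
- beaker: Empty glass beaker, 64 mm across, 75 mm tall; bystander, origin under its centre.
- pen: White marker pen with a grey cap lying on the bench, 110 mm long, 12 mm thick; bystander, origin at its middle on the bench.
- dish: Clear closed dish, 60 mm across, 12 mm high; bystander.
- dropper: Small white bottle with red cap, 42 mm across, 90 mm tall; bystander.
- jar: Amber jar, 56 mm across, 70 mm tall; bystander.
- pipette: Hand pipette lying on the bench, about 285 mm long; bystander, origin near its middle.
There are look-alikes about, which are no part of the job. Leave any blue or pink look-alike of the holder alone.

How it is judged:
By the outcome, as a careful person would: the job done as asked, in the order asked, and still so for the second after the job is handed in, while the arm keeps its last pose, push and grip.
It also fails if it takes over 48 s, if anything falls off the work surface, if the arm or the gripper's body presses on something with over 40 N, if the wrist force passes 120 N, or if a joint passes its speed limit or range.

### The arm

A 6-joint arm with a two-finger parallel gripper is mounted at the origin on the work surface. World frame = base frame: x ahead of the robot, y to its left, z up, the work surface at z = 0. Lengths are in m, angles in degrees, forces in N, time in s.
With the tool pointing down it reaches from about 0.25 to 0.725 m from the base axis. Payload 9.7 kg.
Tool frame: the origin (TCP) lies on the centre line of the jaws, within the pads' length; the fingertips stand 17 mm ahead of it and the grasp point (between the pads) lies 2 mm behind it (bot.nose_length is the distance from the TCP to the fingertips, in m); x points along the fingers, y is the direction in which the jaws open and shut, and the axes are right-handed (so a half turn about x gives the same grasp; the last joint's range is limited). The gripper opens to 85 mm and grips with 20 to 120 N. Pads are 22 mm wide; open, the fingers measure 114 mm over their backs; the gripper's body (76 mm by 85 mm) begins 54 mm behind the grasp point. The pads swing forward as they close: fully open they stand 13 mm farther back than shut.
Start: joints at [-66.119, 4.979, 10.078, 95.1, 0, 90], TCP at [0.223, -0.503, 0.248] pointing down, gripper open.
Joint ranges: [-179.16, 179.16], [-48.56, 103.87], [-65.8, 70.77], [-126.05, 130.52], [-82.76, 87.17], [-180, 180]. Speed limits (degrees/s): [127.2, 127.2, 147.25, 180, 180, 180].

### API

Orientations are given as [roll, pitch, yaw] about the fixed x, y, z axes, in that order (R = Rz(yaw) Ry(pitch) Rx(roll)).
In Python, from workcell import bot, viewer, ticket gives the robot as it stands.
- The arm moves only by the tool jog_arm, never from a script. Its argument "deltas" is a list of rows, each an object of numbers: "fingers": the opening, from 0 (shut) to 1 (fully open); "x", "y", "z": the shift along the world's x, y, z in mm; "twist": the turn about the world's z in degrees. A call has 1 to 10 rows; each row is the pose to reach, as a shift and turn from the pose measured when the call began; what a row does not reach only later rows make up. A row lasts 1/10 s, in which the tool goes at most 50 mm and 8.59 degrees, less where a joint would pass 70% of its speed; a pose out of reach is approached as far as the arm can. A call with a gripper value outside its range is refused whole. The fingers move at their own pace and stop on an object; "grip_force" is the grip in N (left out, the last holds). Time passes only in rows, so rows that repeat a pose let the fingers close. It gives the time, the measured TCP pose, the force and the opening at its end, in the units of the state.
- bot.get_obs(): the state, without advancing time (a new reading comes with each control period).
- viewer.camera(name): name is "side" or "top"; returns a dict with "image" (480x640x3 uint8, red, green, blue), "fovy" (degrees; the focal length in pixels is half the picture's height over the tangent of half this angle, whatever the lens; pixels are square), "cx", "cy" (the principal point, pixels), "world_to_cam" (4x4, takes a point from world to camera coordinates). Camera axes: x right, y down, z forward; pixel columns grow to the right and rows downward; lengths in m; the calibration is good to about 2 mm. A picture is of the moment at which its call begins. There is no depth.
- ticket.job_done(): hands the job in, once; it reports no verdict.
The state is a dict: "time": time; "q": joint angles; "qd": joint speeds; "joint_efforts": joint torques, N m; "ee_pos": TCP position; "tcp_rot": TCP orientation; "wrist_force": force on the tool from outside, world axes, zero at the start; "torque": the same for the moment, N m; "opening": finger opening in m.
Only numpy, scipy, OpenCV 4.12 (cv2) and the standard library are available. Lean on these libraries where they do the work, as an engineer would, in place of code of your own. Each camera call takes 0.05 s, during which the arm holds its last target.

## Working session

There is one attempt and no reset: what is moved stays moved. The work goes in short steps, Python scripts to look and compute and a tool call to move; the robot and the scene stay as the last step left them, time stands still between calls to the robot, and variables do not carry over. Pictures are saved under pics/ and viewed, and the job is handed in when it is done.

Besides the shell and the picture viewer there is one more tool, called after "Emit:" as name([rows], argument=value, ...), one row to a line, values as JSON. jog_arm: Moves the arm, as the interface text tells. Its arguments: {"type":"object","properties":{"deltas":{"type":"array"},"grip_force":{"type":"number"}},"required":["deltas"]}

```bash
ls; mkdir -p pics; python3 - <<'E'
from workcell import bot, viewer, ticket
import cv2,pickle
print(bot.get_obs(), bot.nose_length)
for n in("side","top"):
    c=viewer.camera(n); pickle.dump(c,open(f"{n}0.pkl","wb"))
    cv2.imwrite(f"pics/{n}0.png",c["image"][:,:,::-1]); print(n,c["fovy"],c["cx"],c["cy"],c["world_to_cam"],[k for k in c])
E
```

```text
pics
{'time': 0.0, 'q': array([-6.61209273e+01,  5.01183110e+00,  1.00316079e+01,  9.50996778e+01,
       -1.68165796e-03,  9.00018881e+01]), 'qd': array([-0.01741705, -0.03962026, -0.05807826, -0.0587844 , -0.06079835,
        0.05610374]), 'joint_efforts': array([ 1.87231592e-03, -5.20391071e+01,  4.64796317e+01,  1.64314883e-02,
        1.95675066e-04, -5.51356592e-06]), 'ee_pos': array([ 0.22254674, -0.50272031,  0.24755055]), 'tcp_rot': array([-88.79239956,  89.92008131, 115.08478626]), 'wrist_force': array([-0.4561394 , -0.28041272, -0.21007711]), 'torque': array([-0.03924581,  0.03721562,  0.02205563]), 'opening': 0.08565757691676931} 0.017
side 50.23312590526183 313.58798554582717 234.98795067227215 [[-0.7974527  -0.60338049  0.00108916  0.50136817]
 [-0.39095723  0.51532869 -0.76261969  0.2868455 ]
 [ 0.45958856 -0.60857894 -0.64684622  1.00446216]
 [ 0.          0.          0.          1.        ]] ['image', 'fovy', 'cx', 'cy', 'world_to_cam']
top 43.74191381706214 321.4065609394475 247.81580802608366 [[-0.02850248 -0.99952429 -0.01178157  0.04516317]
 [-0.98158805  0.03021414 -0.18860541  0.61416814]
 [ 0.18887166  0.00618892 -0.98198228  1.53440646]
 [ 0.          0.          0.          1.        ]] ['image', 'fovy', 'cx', 'cy', 'world_to_cam']
```

View pics/side0.png

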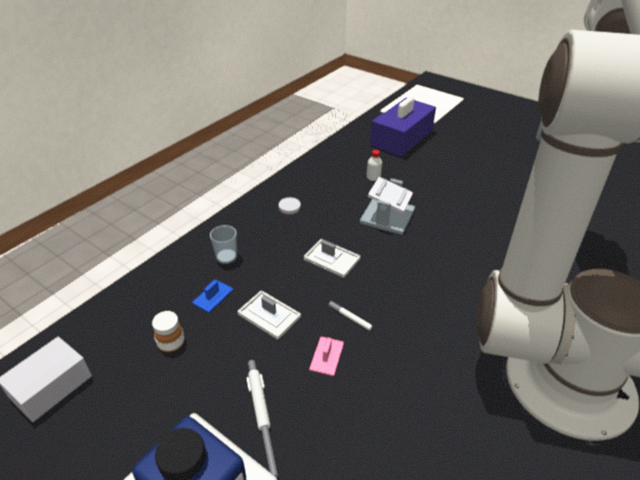

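View pics/top0.png

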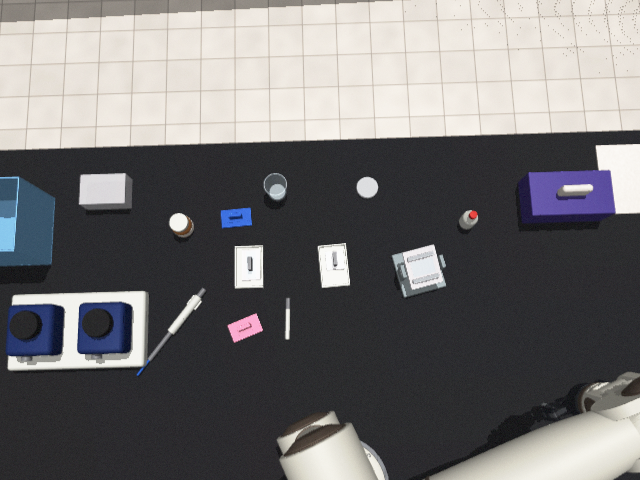

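```bash
python3 - <<'E'
import cv2,pickle,numpy as np
t=pickle.load(open("top0.pkl","rb"))["image"][:,:,::-1]; s=pickle.load(open("side0.pkl","rb"))["image"][:,:,::-1]
a=cv2.resize(t[235:300,225:365],(800,371),interpolation=cv2.INTER_CUBIC)
b=cv2.resize(t[232:307,380:460],(400,375),interpolation=cv2.INTER_CUBIC)
c=cv2.resize(s[170:242,350:430],(400,360),interpolation=cv2.INTER_CUBIC)
cv2.imwrite("pics/c1.png",a); 
cv2.imwrite("pics/c2.png",np.hstack([b[:360],c]))
d=cv2.resize(s[230:340,230:370],(764,600),interpolation=cv2.INTER_CUBIC);cv2.imwrite("pics/c3.png",d)
E
```

```text
(no output)
```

View pics/c1.png

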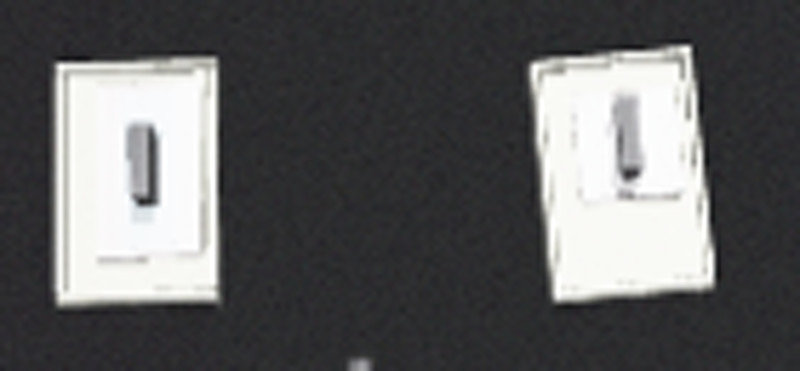

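View pics/c2.png

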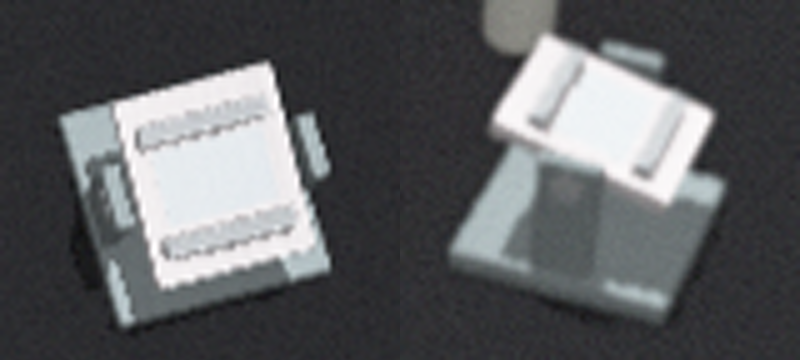

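View pics/c3.png

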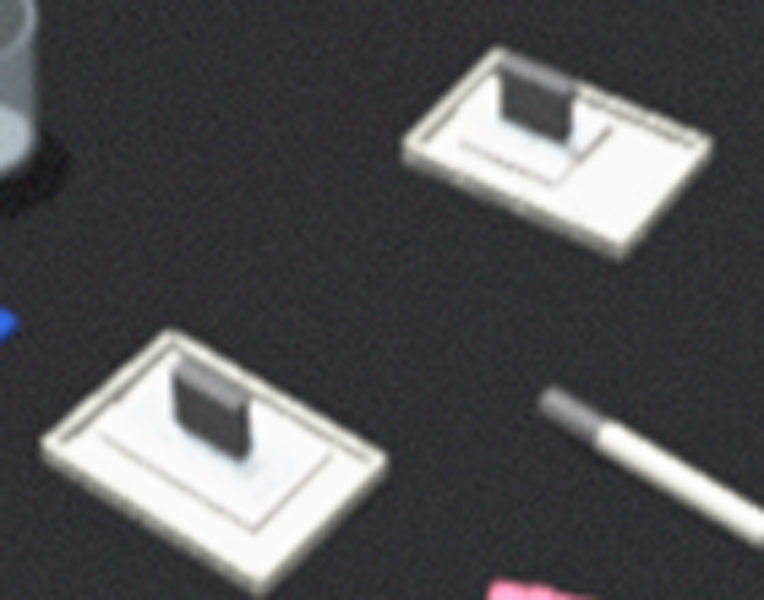

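```bash
cat > h.py <<'E'
import numpy as np,cv2,pickle
class Cam:
    def __init__(s,c):
        s.img=np.ascontiguousarray(c["image"][:,:,::-1]); s.W=np.array(c["world_to_cam"]); f=240/np.tan(np.radians(c["fovy"])/2)
        s.K=np.array([[f,0,c["cx"]],[0,f,c["cy"]],[0,0,1]]); s.P=s.K@s.W[:3]
        s.C=-s.W[:3,:3].T@s.W[:3,3]
    def proj(s,X):
        x=s.P@np.r_[X,1]; return x[:2]/x[2]
    def plane(s,uv,z):
        d=s.W[:3,:3].T@np.linalg.solve(s.K,np.r_[uv,1]); return s.C+d*(z-s.C[2])/d[2]
def tri(a,ua,b,ub):
    X=cv2.triangulatePoints(a.P,b.P,np.array(ua,float).reshape(2,1),np.array(ub,float).reshape(2,1))[:,0]; X=X[:3]/X[3]
    return X, np.linalg.norm(a.proj(X)-ua), np.linalg.norm(b.proj(X)-ub)
def load(k): return Cam(pickle.load(open(f"top{k}.pkl","rb"))),Cam(pickle.load(open(f"side{k}.pkl","rb")))
E
python3 - <<'E'
from h import *
T,S=load(0)
for c,(x0,y0,x1,y1) in((T,(240,252,260,280)),(S,(255,288,282,316)),(T,(322,245,346,280))):
    g=cv2.cvtColor(c.img,cv2.COLOR_BGR2GRAY)[y0:y1,x0:x1]
    print(g.shape); print('\n'.join(' '.join('%3d'%v for v in r) for r in g)) if c is not None else 0
for c,(x0,y0,x1,y1) in((T,(385,235,455,305)),(S,(355,170,420,236))):
    h=cv2.cvtColor(c.img,cv2.COLOR_BGR2GRAY)
    m=np.zeros_like(h); m[y0:y1,x0:x1]=h[y0:y1,x0:x1]>175
    m=cv2.morphologyEx(m,cv2.MORPH_CLOSE,np.ones((5,5),np.uint8))
    cs,_=cv2.findContours(m,0,1)
    for q in cs:
        if cv2.contourArea(q)>300: print(cv2.contourArea(q),cv2.minAreaRect(q),cv2.approxPolyDP(q,4,True)[:,0].tolist())
E
```

```text
(28, 20)
247 247 250 250 249 249 249 250 250 249 250 250 250 250 250 251 251 251 251 251
246 248 250 250 249 250 249 250 250 249 250 250 250 250 250 251 251 251 251 250
247 248 251 250 249 250 250 250 250 250 249 250 250 250 250 251 251 251 251 250
247 247 251 250 249 250 250 250 250 250 250 250 250 250 251 251 251 251 251 250
247 248 250 250 249 250 249 236 212 214 217 219 250 250 250 251 251 251 251 250
247 248 250 250 249 250 248 194 159 167 169 127 238 250 250 251 251 251 251 250
247 247 250 250 250 250 248 174 157 166 169  78 199 241 250 251 251 250 251 251
247 247 250 250 250 250 248 172 159 165 171  70 156 246 250 251 251 251 251 251
247 248 250 250 250 249 247 174 162 164 171  62 144 250 250 251 251 251 251 250
247 248 250 250 249 250 247 170 163 169 169  65 146 250 250 251 251 251 251 250
248 248 250 250 249 250 248 172 161 164 171  70 142 250 250 251 251 251 251 250
247 248 250 250 249 250 248 215 162 169 170  69 143 250 250 251 251 251 251 250
247 247 250 250 249 250 249 225 161 168 170  70 147 250 250 251 251 250 251 250
247 247 250 250 249 250 248 224 163 167 175  69 143
[... 7224 characters left out ...]
49 249 249 249 249 249 249 249 249 249
215 249 249 249 249 249 249 249 249 249 249 249 249 249 249 249 249 249 249 249 249 249 249 249
210 248 249 248 249 249 249 249 249 249 249 249 249 249 249 249 249 249 249 248 249 249 249 249
196 249 249 249 249 249 249 249 249 249 249 248 249 249 249 249 249 249 249 249 249 249 249 250
1459.5 ((421.0477600097656, 269.053955078125), (42.514339447021484, 47.989662170410156), 75.0685806274414) [[433, 245], [393, 256], [412, 289], [445, 284], [440, 272], [444, 262]]
929.0 ((390.0730895996094, 202.94276428222656), (46.386695861816406, 46.34955978393555), 15.068490028381348) [[362, 219], [369, 221], [377, 201], [412, 209], [407, 205], [411, 192], [378, 177]]
```

```bash
python3 - <<'E'
from h import *
T,S=load(0)
print("C",T.C,S.C)
p=T.plane((248.8,262.45),.043); print("fin top centre from top view",p, "side px",S.proj(p))
for dx in(-18,18):
  for dy in(-5,5):
    for z in (.009,.043): 
      q=np.array([p[0]+dx/1e3,p[1]+dy/1e3,z]); print(dx,dy,z,T.proj(q).round(1),S.proj(q).round(1))
for c,(x0,y0,x1,y1) in((T,(385,235,455,305)),(S,(355,170,420,236))):
    h=cv2.split(c.img)[2]
    m=np.zeros_like(h); m[y0:y1,x0:x1]=(h[y0:y1,x0:x1]>218)*255
    m=cv2.morphologyEx(m,cv2.MORPH_CLOSE,np.ones((7,7),np.uint8))
    cs,_=cv2.findContours(m,0,1); q=max(cs,key=cv2.contourArea); hull=cv2.convexHull(q)
    print(cv2.contourArea(q),cv2.contourArea(hull),cv2.approxPolyDP(hull,3,True)[:,0].tolist(),hull[:,0].tolist())
v=[]
for c,(x0,y0,x1,y1) in((T,(385,238,450,303)),(S,(362,172,420,230))):
    b=cv2.resize(c.img[y0:y1,x0:x1],None,fx=6,fy=6,interpolation=cv2.INTER_NEAREST)[:348,:348]; v.append(b)
cv2.imwrite("pics/st.png",np.hstack(v))
E
```

```text
C [0.31434147 0.0170888  1.62312747] [0.0503224  0.76599057 0.8679405 ]
fin top centre from top view [0.58429249 0.22288385 0.043     ] side px [267.90111527 299.80678179]
-18 -5 0.009 [252.3 270.9] [276.5 312.7]
-18 -5 0.043 [250.7 269. ] [275.7 302.2]
-18 5 0.009 [248.6 271. ] [273.5 315.4]
-18 5 0.043 [247.  269.1] [272.7 305. ]
18 -5 0.009 [252.2 258. ] [264.1 305.2]
18 -5 0.043 [250.6 255.8] [263.2 294.8]
18 5 0.009 [248.6 258.1] [261.2 307.9]
18 5 0.043 [246.9 255.9] [260.1 297.5]
1139.0 1192.5 [[433, 245], [442, 280], [412, 288], [403, 253]] [[433, 245], [434, 247], [441, 274], [442, 278], [442, 280], [441, 281], [422, 286], [414, 288], [412, 288], [411, 286], [405, 263], [403, 255], [403, 253], [405, 252], [408, 251], [423, 247], [427, 246], [432, 245]]
678.0 732.0 [[378, 178], [411, 193], [403, 209], [369, 193]] [[380, 178], [392, 183], [409, 191], [411, 193], [411, 194], [406, 205], [404, 208], [403, 209], [401, 209], [371, 195], [369, 193], [370, 191], [378, 178]]
```

View pics/st.png

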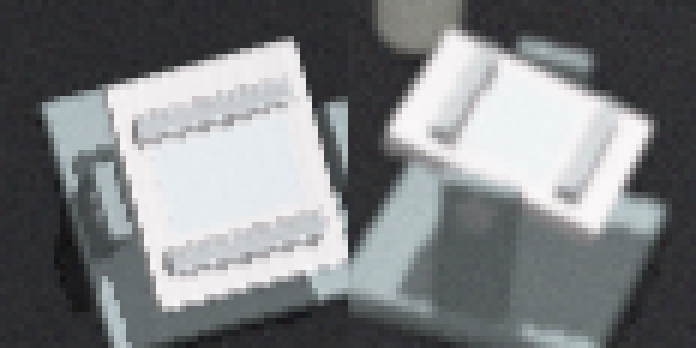

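```bash
python3 - <<'E'
from h import *
T,S=load(0)
# subpixel plate edge lines: threshold upsampled
def quad(c,box,thr):
    x0,y0,x1,y1=box; k=8
    h=cv2.split(c.img)[2][y0:y1,x0:x1]; H=cv2.resize(h,None,fx=k,fy=k,interpolation=cv2.INTER_LINEAR)
    m=((H>thr)*255).astype(np.uint8); m=cv2.morphologyEx(m,cv2.MORPH_CLOSE,np.ones((41,41),np.uint8)); m=cv2.morphologyEx(m,cv2.MORPH_OPEN,np.ones((41,41),np.uint8))
    cs,_=cv2.findContours(m,0,cv2.CHAIN_APPROX_NONE); q=max(cs,key=cv2.contourArea)
    hull=cv2.convexHull(q); ap=cv2.approxPolyDP(hull,25,True)[:,0].astype(float)
    pts=q[:,0].astype(float); L=[]
    if len(ap)!=4: print("n",len(ap),ap/k+np.array([x0,y0]))
    for i in range(len(ap)):
        a,b=ap[i],ap[(i+1)%len(ap)]; d=(b-a)/np.linalg.norm(b-a); t=(pts-a)@d; n=abs((pts-a)@np.array([-d[1],d[0]]))
        s=pts[(t>25)&(t<np.linalg.norm(b-a)-25)&(n<14)]; L.append(cv2.fitLine(s.astype(np.float32),cv2.DIST_HUBER,0,.01,.01).ravel())
    out=[]
    for i in range(len(L)):
        a,b=L[i-1],L[i]; A=np.array([[a[0],-b[0]],[a[1],-b[1]]]); s=np.linalg.solve(A,b[2:]-a[2:]); out.append(a[2:]+s[0]*a[:2])
    # resized pixel -> orig
    return (np.array(out)+.5)/k-.5+np.array([x0,y0])
for thr in(190,215,228):
    qt=quad(T,(385,235,455,305),thr); qs=quad(S,(355,170,425,236),thr); print(qt.round(2).tolist(),qs.round(2).tolist())
    def pick(q,g): return q[np.argmin(np.linalg.norm(q-np.array(g),axis=1))]
    R=[tri(T,pick(qt,a),S,pick(qs,b)) for a,b in(((433,245),(378,178)),((403,253),(369,193)),((442,280),(411,193)),((412,288),(403,209)))]
    for r in R: print(r[0].round(4),round(r[1],2),round(r[2],2))
    P=[r[0] for r in R]; up=(P[0]+P[1]-P[2]-P[3])/2; lv=(P[1]+P[3]-P[0]-P[2])/2
    print("centre",np.mean(P,0),"up",up,np.linalg.norm(up),"tilt",np.arctan2(up[2],np.hypot(*up[:2])),"yaw",np.degrees(np.arctan2(up[1],up[0])),"lv",lv,np.linalg.norm(lv),np.degrees(np.arctan2(-lv[0],lv[1])))
for c,(x0,y0,x1,y1) in((T,(400,244,446,290)),(S,(366,176,414,212))):
    h=cv2.split(c.img)[2]
    m=np.zeros_like(h); m[y0:y1,x0:x1]=((h[y0:y1,x0:x1]<222)&(h[y0:y1,x0:x1]>90))*255
    n,l,st,ce=cv2.connectedComponentsWithStats(m)
    for i in range(1,n):
        if st[i,4]>20: print(st[i],ce[i])
E
```

```text
[[433.14, 244.38], [442.95, 281.33], [411.52, 288.77], [402.2, 252.43]] [[378.47, 176.72], [411.96, 192.03], [403.78, 210.06], [367.93, 194.16]]
[ 0.6089 -0.2645  0.0921] 0.03 0.04
[ 0.5907 -0.1834  0.0885] 0.04 0.05
[ 0.515  -0.2879  0.0683] 0.23 0.3
[ 0.4963 -0.2057  0.0672] 0.51 0.7
centre [ 0.55271974 -0.23535882  0.07902375] up [0.09413651 0.02286284 0.02258197] 0.0994702867815691 tilt 0.22901902238783098 yaw 13.6510589196168 lv [-0.01845674  0.08168499 -0.00235572] 0.08377731000088595 12.732190332853142
[[433.06, 244.72], [442.4, 280.71], [411.73, 288.52], [402.64, 252.65]] [[378.49, 177.26], [411.48, 192.2], [403.52, 209.91], [368.63, 193.7]]
[ 0.6084 -0.2644  0.0905] 0.02 0.02
[ 0.5896 -0.1844  0.09  ] 0.12 0.17
[ 0.5164 -0.2868  0.068 ] 0.08 0.11
[ 0.4971 -0.2062  0.0669] 0.45 0.63
centre [ 0.55288578 -0.23545784  0.07883067] up [0.09228076 0.02211125 0.02285359] 0.0976060066108296 tilt 0.23633518383839855 yaw 13.47451764527935 lv [-0.01903608  0.08030175 -0.0008141 ] 0.08253124318530806 13.336184350675849
[[435.82, 255.54], [439.59, 271.58], [409.15, 279.38], [406.08, 263.69]] [[378.47, 178.02], [411.15, 192.16], [403.52, 209.6], [368.89, 193.39]]
[ 0.5904 -0.265   0.0915] 4.61 6.02
[ 0.5709 -0.1861  0.0942] 4.66 6.32
[ 0.5313 -0.2847  0.0666] 3.8 5.05
[ 0.5117 -0.2046  0.0663] 4.41 6.1
centre [ 0.55109721 -0.23508986  0.07964305] up [0.05910703 0.01912289 0.02635957] 0.06748446645354925 tilt 0.4012854896665455 yaw 17.92794108931934 lv [-0.01954615  0.07952158  0.00119166] 0.08189721333511016 13.809358902459028
[400 251  46  39 408] [415.81862745 278.19607843]
[407 251  27  12 154] [419.64935065 256.28571429]
[439 255   7  13  48] [442.16666667 260.85416667]
[412 273  28  11 150] [425.55333333 278.16666667]
[366 176  48  36 710] [387.26197183 196.82394366]
```

```bash
cat > st.py <<'E'
from workcell import bot
from scipy.spatial.transform import Rotation as R
import numpy as np
o=bot.get_obs(); M=R.from_euler('xyz',o['tcp_rot'],degrees=True).as_matrix()
print(o['time'],'tcp',o['ee_pos'].round(4),'xax',M[:,0].round(3),'yaxis yaw',np.degrees(np.arctan2(M[1,1],M[0,1])).round(2),'F',o['wrist_force'].round(2),'T',o['torque'].round(3),'op',round(o['opening'],4),'q',o['q'].round(1))
E
python3 st.py
```

```text
0.1 tcp [ 0.2226 -0.5028  0.2476] xax [-0.     0.001 -1.   ] yaxis yaw -66.12 F [-0.73  0.97 -0.3 ] T [0.035 0.033 0.016] op 0.0859 q [-66.1   5.   10.   95.1   0.   90. ]
```

Emit:
jog_arm([
  {"x": 18, "y": 36, "twist": 8, "fingers": 0.6},
  {"x": 36, "y": 72, "twist": 16, "fingers": 0.6},
  {"x": 54, "y": 108, "twist": 24, "fingers": 0.6},
  {"x": 72, "y": 144, "twist": 32, "fingers": 0.6},
  {"x": 90, "y": 180, "twist": 40, "fingers": 0.6},
  {"x": 108, "y": 216, "twist": 48, "fingers": 0.6},
  {"x": 126, "y": 252, "twist": 56, "fingers": 0.6},
  {"x": 144, "y": 288, "twist": 64, "fingers": 0.6},
  {"x": 162, "y": 324, "twist": 72, "fingers": 0.6},
  {"x": 180, "y": 360, "twist": 80, "fingers": 0.6},
])

```text
validation failed for argument at $.de...
```

```bash
python3 st.py
```

```text
0.1 tcp [ 0.2226 -0.5028  0.2476] xax [-0.     0.001 -1.   ] yaxis yaw -66.12 F [-0.73  0.97 -0.3 ] T [0.035 0.033 0.016] op 0.0859 q [-66.1   5.   10.   95.1   0.   90. ]
```

Emit:
jog_arm([
  {"x": 18, "y": 36, "z": 0, "twist": 8, "fingers": 0.6},
  {"x": 36, "y": 72, "z": 0, "twist": 16, "fingers": 0.6},
  {"x": 54, "y": 108, "z": 0, "twist": 24, "fingers": 0.6},
  {"x": 72, "y": 144, "z": 0, "twist": 32, "fingers": 0.6},
  {"x": 90, "y": 180, "z": 0, "twist": 40, "fingers": 0.6},
  {"x": 108, "y": 216, "z": 0, "twist": 48, "fingers": 0.6},
  {"x": 126, "y": 252, "z": 0, "twist": 56, "fingers": 0.6},
  {"x": 144, "y": 288, "z": 0, "twist": 64, "fingers": 0.6},
  {"x": 162, "y": 324, "z": 0, "twist": 72, "fingers": 0.6},
  {"x": 180, "y": 360, "z": 0, "twist": 80, "fingers": 0.6},
])

```text
time: 1.1
ee_pos: [0.4029, -0.1411, 0.2475]
tcp_rot: [-91.0, 89.9, -166.8]
wrist_force: [1.5, 0.4, -0.0]
opening: 0.0511
```

```bash
python3 st.py
```

```text
1.1 tcp [ 0.4029 -0.1411  0.2475] xax [-0.001 -0.    -1.   ] yaxis yaw 14.2 F [ 1.54  0.37 -0.02] T [-0.062 -0.001 -0.   ] op 0.0511 q [-19.3 -11.7  -5.9  95.9  -0.   56.5]
```

Emit:
jog_arm([
  {"x": 18, "y": 36, "z": 0, "twist": 8, "fingers": 0.6},
  {"x": 36, "y": 72, "z": 0, "twist": 16, "fingers": 0.6},
  {"x": 54, "y": 108, "z": 0, "twist": 24, "fingers": 0.6},
  {"x": 72, "y": 144, "z": 0, "twist": 32, "fingers": 0.6},
  {"x": 90, "y": 180, "z": 0, "twist": 40, "fingers": 0.6},
  {"x": 108, "y": 216, "z": 0, "twist": 48, "fingers": 0.6},
  {"x": 126, "y": 252, "z": -20, "twist": 56, "fingers": 0.6},
  {"x": 144, "y": 288, "z": -50, "twist": 64, "fingers": 0.6},
  {"x": 162, "y": 324, "z": -80, "twist": 72, "fingers": 0.6},
  {"x": 181.4, "y": 364, "z": -110, "twist": 76.8, "fingers": 0.6},
])

```text
time: 2.1
ee_pos: [0.5831, 0.2213, 0.138]
tcp_rot: [-112.2, 89.9, -110.9]
wrist_force: [0.5, -1.2, -0.0]
opening: 0.0513
```

```bash
python3 st.py; python3 - <<'E'
from workcell import viewer
import pickle,cv2
for n in("side","top"):
    c=viewer.camera(n); pickle.dump(c,open(f"{n}1.pkl","wb"))
    x=(220,220,340,340) if n=="side" else (190,200,310,320)
    cv2.imwrite(f"pics/{n}1.png",cv2.resize(c["image"][x[1]:x[3],x[0]:x[2],::-1],None,fx=4,fy=4,interpolation=2))
E
```

```text
2.1 tcp [0.5831 0.2213 0.138 ] xax [-0.001 -0.002 -1.   ] yaxis yaw 91.31 F [ 0.5  -1.16 -0.05] T [ 0.002 -0.043  0.03 ] op 0.0513 q [20.8 14.4  8.6 84.3 -0.1 19.5]
```

View pics/side1.png

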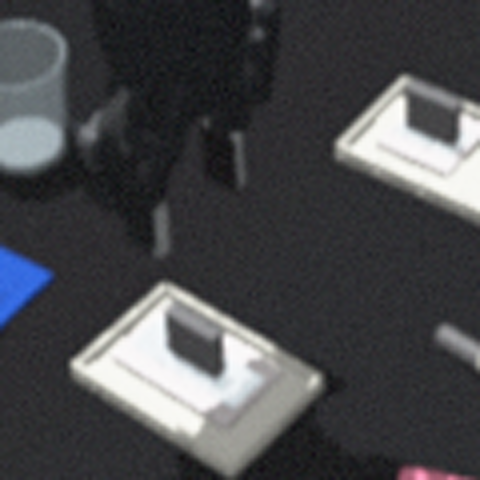

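View pics/top1.png

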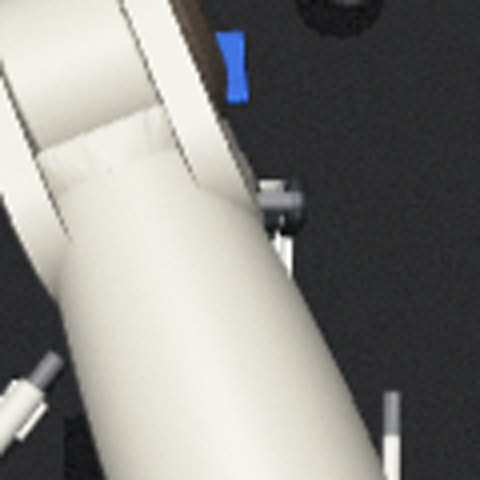

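Emit:
jog_arm([
  {"x": 1, "y": 1.5, "z": -30, "twist": 0, "fingers": 0.6},
  {"x": 1, "y": 1.5, "z": -60, "twist": 0, "fingers": 0.6},
  {"x": 1, "y": 1.5, "z": -80, "twist": 0, "fingers": 0.6},
  {"x": 1, "y": 1.5, "z": -95, "twist": 0, "fingers": 0.6},
  {"x": 1, "y": 1.5, "z": -107, "twist": 0, "fingers": 0.6},
  {"x": 1, "y": 1.5, "z": -107, "twist": 0, "fingers": 0.6},
])

```text
time: 2.8
ee_pos: [0.5829, 0.2242, 0.0256]
tcp_rot: [-156.5, 89.5, -155.1]
wrist_force: [-1.4, 0.1, -0.2]
opening: 0.0516
```

```bash
python3 st.py; python3 - <<'E'
from workcell import viewer
import pickle,cv2
for n in("side",):
    c=viewer.camera(n); pickle.dump(c,open(f"{n}2.pkl","wb"))
    x=(220,240,320,340)
    cv2.imwrite(f"pics/{n}2.png",cv2.resize(c["image"][x[1]:x[3],x[0]:x[2],::-1],None,fx=6,fy=6,interpolation=2))
E
```

```text
2.8 tcp [0.5829 0.2242 0.0256] xax [-0.008 -0.004 -1.   ] yaxis yaw 91.33 F [-1.43  0.15 -0.18] T [-0.001  0.034  0.002] op 0.0516 q [21.1 17.  -0.7 72.7 -0.  19.7]
```

View pics/side2.png

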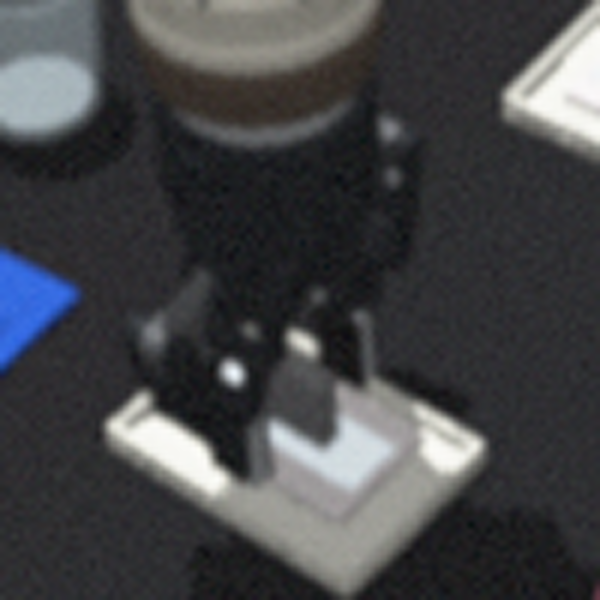

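Emit:
jog_arm([
  {"x": 1, "y": 0, "z": 4, "twist": 0, "fingers": 0.6},
  {"x": 1, "y": 0, "z": 4, "twist": 0, "fingers": 0.6},
  {"x": 1, "y": 0, "z": 4, "twist": 0, "fingers": 0.6},
])

```text
time: 3.15
ee_pos: [0.5846, 0.2245, 0.0315]
tcp_rot: [-156.6, 89.6, -155.2]
wrist_force: [-0.4, 0.7, 1.1]
opening: 0.0512
```

```bash
python3 st.py
```

```text
3.15 tcp [0.5846 0.2245 0.0315] xax [-0.006 -0.003 -1.   ] yaxis yaw 91.33 F [-0.35  0.72  1.06] T [-0.016 -0.004  0.036] op 0.0512 q [21.  16.9 -0.2 73.3 -0.  19.7]
```

Emit:
jog_arm([
  {"x": 0, "y": 0, "z": 0, "twist": 0, "fingers": 0.3},
  {"x": 0, "y": 0, "z": 0, "twist": 0, "fingers": 0.0},
  {"x": 0, "y": 0, "z": 0, "twist": 0, "fingers": 0.0},
  {"x": 0, "y": 0, "z": 0, "twist": 0, "fingers": 0.0},
  {"x": 0, "y": 0, "z": 0, "twist": 0, "fingers": 0.0},
  {"x": 0, "y": 0, "z": 0, "twist": 0, "fingers": 0.0},
], grip_force=25)

```text
time: 3.75
ee_pos: [0.5846, 0.2245, 0.0317]
tcp_rot: [-156.4, 89.6, -155.0]
wrist_force: [0.1, 0.8, 1.4]
opening: 0.0096
```

```bash
python3 st.py
```

```text
3.75 tcp [0.5846 0.2245 0.0317] xax [-0.006 -0.003 -1.   ] yaxis yaw 91.33 F [0.1  0.75 1.43] T [-0.048  0.056  0.007] op 0.0096 q [21.  16.9 -0.2 73.3 -0.  19.7]
```

Emit:
jog_arm([
  {"x": 0, "y": 0, "z": 10, "twist": 0, "fingers": 0.0},
  {"x": 0, "y": 0, "z": 30, "twist": 0, "fingers": 0.0},
  {"x": 0, "y": 0, "z": 60, "twist": 0, "fingers": 0.0},
  {"x": 0, "y": 0, "z": 90, "twist": 0, "fingers": 0.0},
  {"x": 0, "y": -10, "z": 120, "twist": 0, "fingers": 0.0},
  {"x": 0, "y": -30, "z": 140, "twist": 0, "fingers": 0.0},
  {"x": 0, "y": -60, "z": 150, "twist": 0, "fingers": 0.0},
  {"x": 0, "y": -100, "z": 150, "twist": 0, "fingers": 0.0},
  {"x": 0, "y": -140, "z": 150, "twist": 0, "fingers": 0.0},
  {"x": 0, "y": -180, "z": 150, "twist": 0, "fingers": 0.0},
])

```text
time: 4.75
ee_pos: [0.5844, 0.0432, 0.1824]
tcp_rot: [-154.8, 89.7, -153.4]
wrist_force: [1.5, 0.7, -0.9]
opening: 0.0095
```

```bash
python3 st.py
```

```text
4.75 tcp [0.5844 0.0432 0.1824] xax [-0.005 -0.003 -1.   ] yaxis yaw 91.36 F [ 1.53  0.74 -0.88] T [-0.033 -0.078 -0.011] op 0.0095 q [ 4.3  9.4  7.6 88.6 -0.1  2.9]
```

Emit:
jog_arm([
  {"x": -4, "y": -40, "z": 0, "twist": 2, "fingers": 0.0},
  {"x": -8, "y": -80, "z": 0, "twist": 4, "fingers": 0.0},
  {"x": -12, "y": -120, "z": 0, "twist": 6, "fingers": 0.0},
  {"x": -16, "y": -160, "z": 0, "twist": 8, "fingers": 0.0},
  {"x": -22, "y": -200, "z": 0, "twist": 10, "fingers": 0.0},
  {"x": -28, "y": -240, "z": 0, "twist": 12, "fingers": 0.0},
  {"x": -32, "y": -265, "z": 0, "twist": 12, "fingers": 0.0},
  {"x": -33, "y": -279, "z": 0, "twist": 12, "fingers": 0.0},
  {"x": -33, "y": -279, "z": 0, "twist": 12, "fingers": 0.0},
])

```text
time: 5.65
ee_pos: [0.5511, -0.237, 0.1825]
tcp_rot: [-155.4, 89.7, -142.1]
wrist_force: [0.2, -0.4, -0.9]
opening: 0.0096
```

```bash
cat > snap.py <<'E'
import sys,pickle,cv2,numpy as np
from workcell import viewer
k=sys.argv[1]; out=[]
for n,x in(("side",(340,110,440,240)),("top",(370,210,470,310))):
    c=viewer.camera(n); pickle.dump(c,open(f"{n}{k}.pkl","wb"))
    out.append(cv2.resize(c["image"][x[1]:x[3],x[0]:x[2],::-1],None,fx=4,fy=4,interpolation=2))
h=max(o.shape[0] for o in out); out=[np.pad(o,((0,h-o.shape[0]),(0,0),(0,0))) for o in out]
cv2.imwrite(f"pics/s{k}.png",np.hstack(out))
E
python3 st.py; python3 snap.py 3
```

```text
5.65 tcp [ 0.5511 -0.237   0.1825] xax [-0.005 -0.004 -1.   ] yaxis yaw 103.24 F [ 0.22 -0.4  -0.9 ] T [ 0.058 -0.017  0.018] op 0.0096 q [-23.1  11.2   9.7  88.7  -0.3 -36.4]
```

View pics/s3.png

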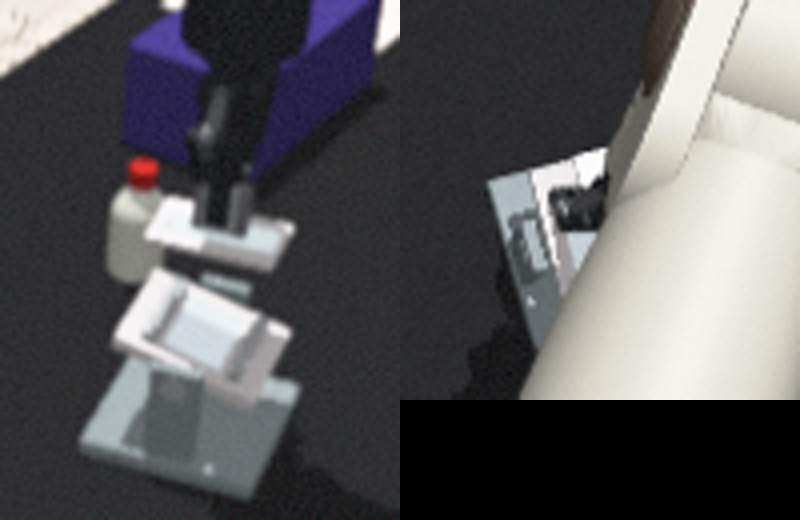

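```bash
python3 - <<'E'
from h import *
_,S=None,Cam(pickle.load(open("side3.pkl","rb")))
# plate crop corners (in crop/4 + offset)
for name,(u,v) in dict(left=(146,236),topl=(172,197),right=(297,226),bot=(272,272)).items():
    p=(340+(u+.5)/4-.5,110+(v+.5)/4-.5); P=S.plane(p,.1598); d=P[:2]-np.array([.5511,-.237]); a=np.radians(13.24)
    print(name,np.round(P,4), "local",(d@[np.cos(a),np.sin(a)]).round(4),(d@[-np.sin(a),np.cos(a)]).round(4))
E
```

```text
left [ 0.584  -0.2022  0.1598] local 0.04 0.0263
topl [ 0.595  -0.2518  0.1598] local 0.0393 -0.0245
right [ 0.5136 -0.2702  0.1598] local -0.0441 -0.0237
bot [ 0.5007 -0.2146  0.1598] local -0.0439 0.0333
```

Emit:
jog_arm([
  {"x": -4.5, "y": 0, "z": -20, "twist": 0, "fingers": 0.0},
  {"x": -4.5, "y": 0, "z": -40, "twist": 0, "fingers": 0.0},
  {"x": -4.5, "y": 0, "z": -50, "twist": 0, "fingers": 0.0},
  {"x": -4.5, "y": 0, "z": -55, "twist": 0, "fingers": 0.0},
  {"x": -4.5, "y": 0, "z": -55, "twist": 0, "fingers": 0.0},
], grip_force=20)

```text
time: 6.25
ee_pos: [0.5471, -0.2345, 0.1273]
tcp_rot: [-164.2, 89.7, -150.8]
wrist_force: [-0.8, -0.8, -0.3]
opening: 0.0095
```

```bash
python3 st.py; python3 snap.py 4
```

```text
6.25 tcp [ 0.5471 -0.2345  0.1273] xax [-0.005 -0.003 -1.   ] yaxis yaw 103.41 F [-0.82 -0.81 -0.32] T [ 0.017  0.02  -0.032] op 0.0095 q [-23.1  10.7   3.   82.6  -0.3 -36.5]
```

View pics/s4.png

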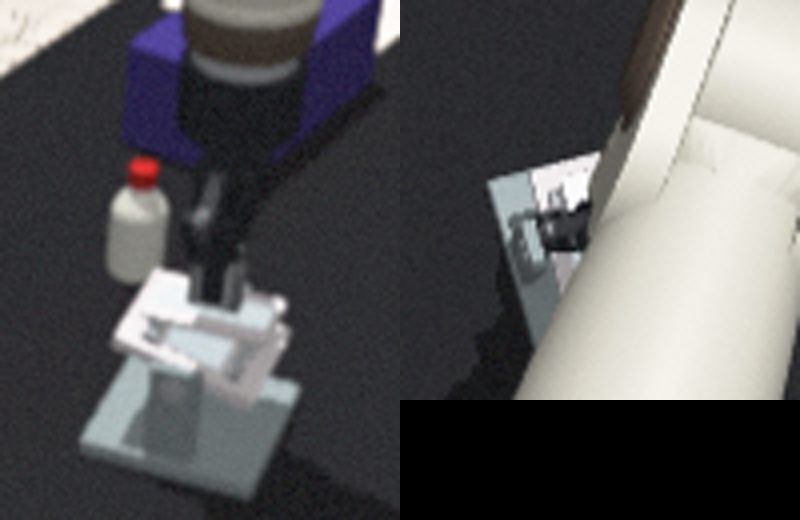

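Emit:
jog_arm([
  {"x": -0.5, "y": -2.5, "z": -2, "twist": 0, "fingers": 0.0},
  {"x": -0.5, "y": -2.5, "z": -4, "twist": 0, "fingers": 0.0},
  {"x": -0.5, "y": -2.5, "z": -5, "twist": 0, "fingers": 0.0},
  {"x": -0.5, "y": -2.5, "z": -6, "twist": 0, "fingers": 0.0},
  {"x": -0.5, "y": -2.5, "z": -6, "twist": 0, "fingers": 0.0},
])

```text
time: 6.85
ee_pos: [0.5469, -0.2376, 0.1223]
tcp_rot: [-148.5, 89.7, -135.2]
wrist_force: [-0.4, -0.2, -0.7]
opening: 0.0096
```

```bash
python3 st.py
```

```text
6.85 tcp [ 0.5469 -0.2376  0.1223] xax [-0.004 -0.004 -1.   ] yaxis yaw 103.37 F [-0.44 -0.21 -0.7 ] T [-0.005 -0.079 -0.034] op 0.0096 q [-23.4  10.8   2.6  81.9  -0.3 -36.7]
```

Emit:
jog_arm([
  {"x": 0, "y": 0, "z": -1, "twist": 0, "fingers": 0.0},
  {"x": 0, "y": 0, "z": -2, "twist": 0, "fingers": 0.0},
  {"x": 0, "y": 0, "z": -3, "twist": 0, "fingers": 0.0},
  {"x": 0, "y": 0, "z": -3, "twist": 0, "fingers": 0.0},
])

```text
time: 7.25
ee_pos: [0.5474, -0.2375, 0.1197]
tcp_rot: [-136.9, 89.7, -123.5]
wrist_force: [0.9, 0.4, 4.3]
opening: 0.0095
```

```bash
python3 st.py
```

```text
7.25 tcp [ 0.5474 -0.2375  0.1197] xax [-0.002 -0.004 -1.   ] yaxis yaw 103.38 F [0.93 0.44 4.29] T [ 0.278 -0.486  0.009] op 0.0095 q [-23.3  10.8   2.3  81.6  -0.3 -36.7]
```

Emit:
jog_arm([
  {"x": 0, "y": 0, "z": -1, "twist": 0, "fingers": 0.0},
  {"x": 0, "y": 0, "z": -2, "twist": 0, "fingers": 0.0},
  {"x": 0, "y": 0, "z": -2, "twist": 0, "fingers": 0.0},
])

```text
time: 7.55
ee_pos: [0.5477, -0.2375, 0.1182]
tcp_rot: [-122.0, 89.8, -108.6]
wrist_force: [0.5, 2.1, 4.9]
opening: 0.0097
```

```bash
python3 st.py;python3 snap.py 5
```

```text
7.55 tcp [ 0.5477 -0.2375  0.1182] xax [-0.001 -0.004 -1.   ] yaxis yaw 103.39 F [0.51 2.07 4.93] T [ 0.406 -0.4    0.034] op 0.0097 q [-23.3  10.8   2.1  81.3  -0.2 -36.7]
```

View pics/s5.png

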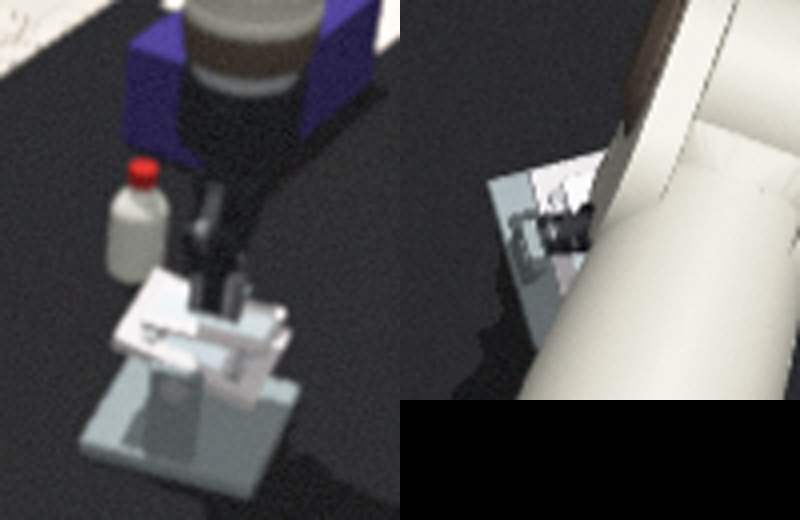

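Emit:
jog_arm([
  {"x": 0, "y": 0, "z": -1, "twist": 0, "fingers": 0.0},
  {"x": 0, "y": 0, "z": -2, "twist": 0, "fingers": 0.0},
  {"x": 0, "y": 0, "z": -3, "twist": 0, "fingers": 0.0},
  {"x": 0, "y": 0, "z": -3, "twist": 0, "fingers": 0.0},
])

```text
time: 8.05
ee_pos: [0.5475, -0.2376, 0.1161]
tcp_rot: [-116.9, 89.7, -103.6]
wrist_force: [-3.2, 1.2, 10.6]
opening: 0.0098
```

```bash
python3 st.py
```

```text
8.05 tcp [ 0.5475 -0.2376  0.1161] xax [-0.001 -0.004 -1.   ] yaxis yaw 103.38 F [-3.17  1.2  10.56] T [0.33  0.361 0.07 ] op 0.0098 q [-23.4  10.7   1.9  81.1  -0.2 -36.7]
```

```bash
python3 snap.py 6; python3 - <<'E'
import pickle,cv2
c=pickle.load(open("side6.pkl","rb"))["image"][:,:,::-1]
cv2.imwrite("pics/s6b.png",cv2.resize(c[165:225,360:420],None,fx=10,fy=10,interpolation=2))
E
```

View pics/s6b.png

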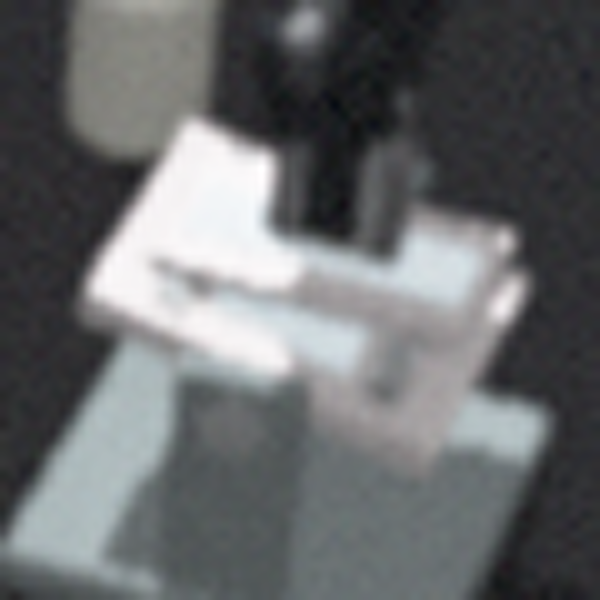

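Emit:
jog_arm([
  {"x": 0, "y": 0, "z": 2, "twist": 0, "fingers": 0.0},
  {"x": 0, "y": 0, "z": 4, "twist": 0, "fingers": 0.0},
  {"x": 0, "y": 0, "z": 4, "twist": 0, "fingers": 0.0},
])

```text
time: 8.45
ee_pos: [0.5472, -0.2377, 0.12]
tcp_rot: [-124.5, 89.7, -111.2]
wrist_force: [-1.4, 0.7, 1.8]
opening: 0.0094
```

```bash
python3 st.py
```

```text
8.45 tcp [ 0.5472 -0.2377  0.12  ] xax [-0.002 -0.004 -1.   ] yaxis yaw 103.37 F [-1.37  0.65  1.75] T [ 0.051  0.231 -0.002] op 0.0094 q [-23.4  10.7   2.3  81.5  -0.3 -36.7]
```

Emit:
jog_arm([
  {"x": 0, "y": 0, "z": 0, "twist": 0, "fingers": 0.18},
  {"x": 0, "y": 0, "z": -3, "twist": 0, "fingers": 0.18},
  {"x": 0, "y": 0, "z": -4.5, "twist": 0, "fingers": 0.0},
  {"x": 0, "y": 0, "z": -4.5, "twist": 0, "fingers": 0.0},
  {"x": 0, "y": 0, "z": -4.5, "twist": 0, "fingers": 0.0},
])

```text
time: 8.95
ee_pos: [0.5471, -0.2376, 0.1154]
tcp_rot: [-129.1, 89.7, -115.7]
wrist_force: [-1.0, 0.6, 1.1]
opening: 0.01
```

```bash
python3 st.py; python3 snap.py 7; python3 - <<'E'
import pickle,cv2
c=pickle.load(open("side7.pkl","rb"))["image"][:,:,::-1]
cv2.imwrite("pics/s7b.png",cv2.resize(c[165:225,360:420],None,fx=10,fy=10,interpolation=2))
E
```

```text
8.95 tcp [ 0.5471 -0.2376  0.1154] xax [-0.002 -0.004 -1.   ] yaxis yaw 103.38 F [-0.96  0.6   1.13] T [0.136 0.135 0.018] op 0.01 q [-23.4  10.8   1.8  81.1  -0.3 -36.7]
```

View pics/s7b.png

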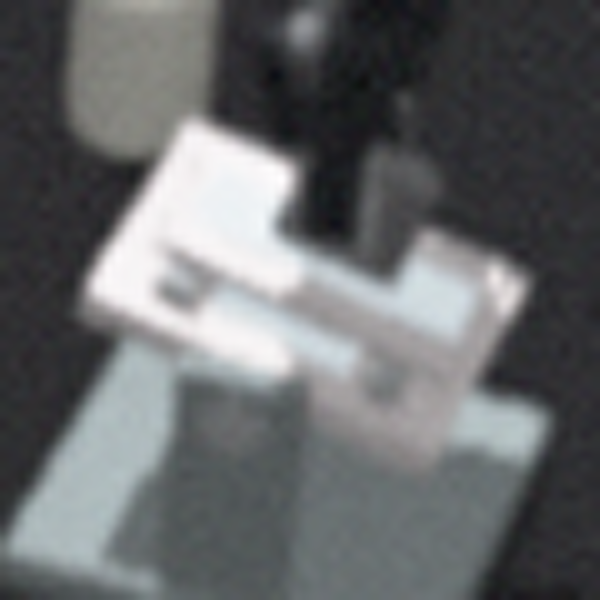

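```bash
cat >> h.py <<'E'
F=np.array([.5512,-.2359,.0866]); th=.232; ya=np.radians(13.35)
def frame(th=th):
    c,s=np.cos(ya),np.sin(ya)
    x=np.array([np.cos(th)*c,np.cos(th)*s,np.sin(th)]); y=np.array([-s,c,0]); return np.array([x,y,np.cross(x,y)])
def onface(cam,uv,h):
    Rf=frame(); d=cam.W[:3,:3].T@np.linalg.solve(cam.K,np.r_[uv,1]); n=Rf[2]
    t=(h-(cam.C-F)@n)/(d@n); return Rf@(cam.C+t*d-F)
E
python3 - <<'E'
from h import *
S=Cam(pickle.load(open("side7.pkl","rb")))
b=S.img[165:225,360:420]
big=cv2.resize(b,None,fx=10,fy=10,interpolation=2)
Rf=frame()
def pj(x,y,z): 
    p=S.proj(F+Rf.T@np.array([x,y,z])); return tuple(((p-np.array([360,165])+.5)*10-.5).round().astype(int).tolist())
for (x,y) in((.042,.025),(-.042,.025),(-.042,-.025),(.042,-.025)): print("hold top",pj(x,y,.005)); cv2.circle(big,pj(x,y,.005),4,(0,0,255),1); cv2.circle(big,pj(x,y,0),4,(255,0,255),1)
for (x,y) in((.05,.043),(-.05,.043),(-.05,-.043),(.05,-.043)): cv2.circle(big,pj(x,y,-.007),4,(0,255,0),1); print("plate",pj(x,y,-.007))
cv2.imwrite("pics/s7c.png",big)
E
```

```text
hold top (148, 231)
hold top (444, 367)
hold top (497, 264)
hold top (208, 133)
plate (84, 290)
plate (437, 453)
plate (527, 274)
plate (188, 120)
```

View pics/s7c.png

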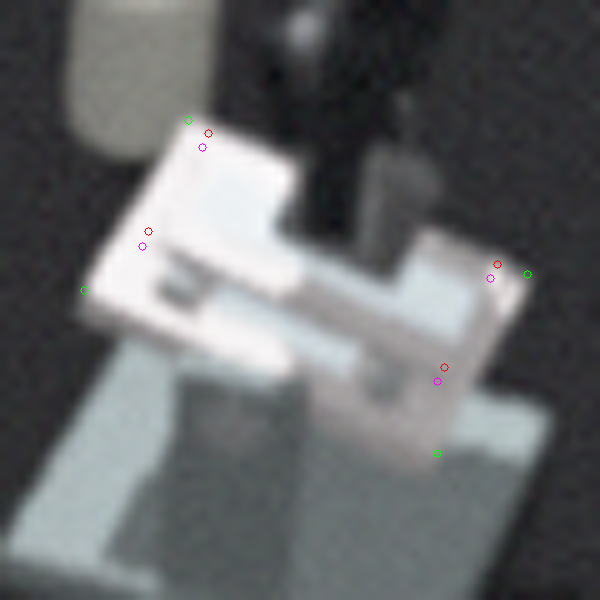

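```bash
python3 - <<'E'
from h import *
S=Cam(pickle.load(open("side7.pkl","rb")))
b=cv2.cvtColor(S.img,cv2.COLOR_BGR2GRAY)[175:220,365:417].astype(float)
hi=np.clip((b-190)/65*255,0,255).astype(np.uint8); lo=np.clip((b-110)/130*255,0,255).astype(np.uint8)
Rf=frame(); out=[]
for im in(hi,lo):
    big=cv2.cvtColor(cv2.resize(im,None,fx=7.6,fy=12,interpolation=2),cv2.COLOR_GRAY2BGR)
    out.append(big)
cv2.imwrite("pics/s7d.png",np.hstack([cv2.resize(o,(395,342)) for o in out]))
E
```

```text
(no output)
```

View pics/s7d.png

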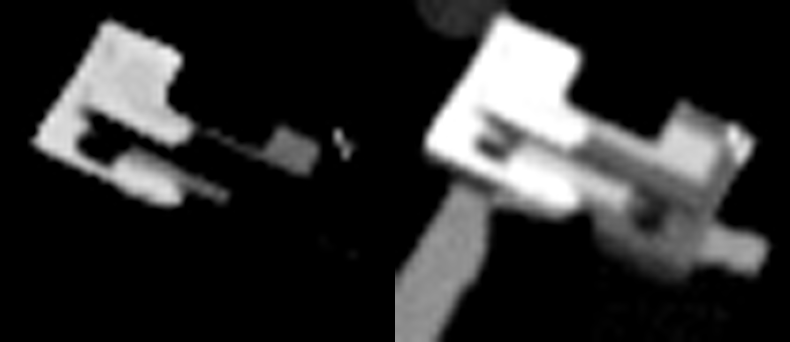

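```bash
python3 - <<'E'
from h import *
S=Cam(pickle.load(open("side7.pkl","rb")))
for n,uv,h in(("nl under",(375.9,189.2),0),("nr under",(407.1,202.6),0),("low far edge",(408.7,193.4),.005),("glass lowfar",(407.1,194.7),.005),("glass low near",(405.,198),.005)):
    print(n,(onface(S,uv,h)*1e3).round(1))
T,S0=load(0)
# earlier glass extents for reference in tray: plane z=.009
print((S0.plane((375,190),.009)))
E
```

```text
nl under [37.1 21.5 -0. ]
nr under [-50.6  18.    0. ]
low far edge [-43.7 -14.2   5. ]
glass lowfar [-41.5  -6.1   5. ]
glass low near [-40.6  10.6   5. ]
[ 0.64045988 -0.3100778   0.009     ]
```

```bash
python3 - <<'E'
from h import *
S=Cam(pickle.load(open("side7.pkl","rb")))
x0,y0,k=366,174,15
b=S.img[y0:y0+40,x0:x0+52]
big=cv2.resize(b,None,fx=k,fy=k,interpolation=2)
big=np.clip((big.astype(float)-90)*1.5,0,255).astype(np.uint8)
Rf=frame()
def pj(x,y,z):
    p=S.proj(F+Rf.T@np.array([x,y,z])); return tuple(((p-np.array([x0,y0])+.5)*k-.5).round().astype(int).tolist())
def box(dx,dy,col):
    for z in(0,.005):
        q=np.array([pj(dx+a*.042,dy+c*.025,z) for a,c in((1,1),(-1,1),(-1,-1),(1,-1))]); cv2.polylines(big,[q],True,col,1)
box(-.005,-.002,(0,0,255))
q=np.array([pj(a*.05,c*.043,-.007) for a,c in((1,1),(-1,1),(-1,-1),(1,-1))]); cv2.polylines(big,[q],True,(0,255,0),1)
cv2.imwrite("pics/s7e.png",big)
E
```

```text
(no output)
```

View pics/s7e.png

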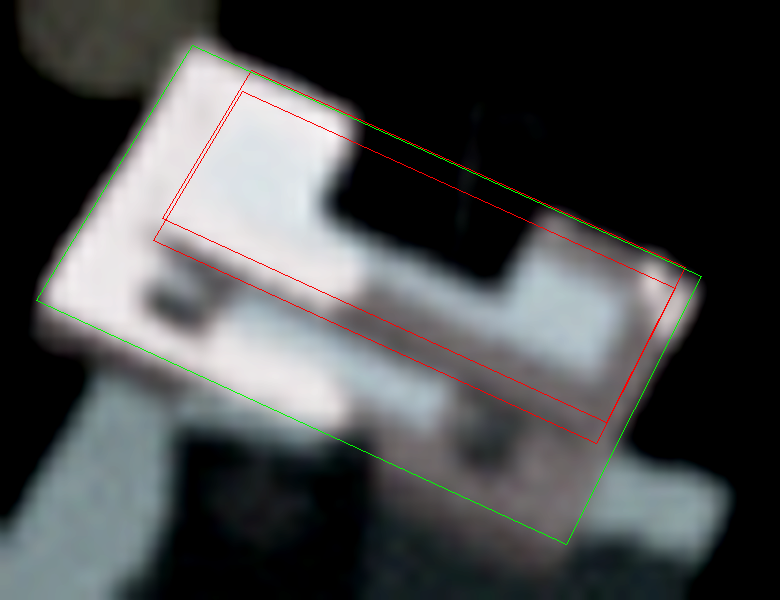

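Emit:
jog_arm([
  {"x": 0, "y": 0, "z": 0, "twist": 0, "fingers": 0.18},
  {"x": -4, "y": -1, "z": -1, "twist": 0, "fingers": 0.18},
  {"x": -8, "y": -2, "z": -2, "twist": 0, "fingers": 0.18},
  {"x": -8, "y": -2, "z": -2, "twist": 0, "fingers": 0.18},
  {"x": -8, "y": -2, "z": -2, "twist": 0, "fingers": 0.0},
  {"x": -8, "y": -2, "z": -2, "twist": 0, "fingers": 0.0},
  {"x": -8, "y": -2, "z": -2, "twist": 0, "fingers": 0.0},
  {"x": -8, "y": -2, "z": -2, "twist": 0, "fingers": 0.0},
], grip_force=30)

```text
time: 9.85
ee_pos: [0.5391, -0.2397, 0.1134]
tcp_rot: [-128.9, 89.7, -115.5]
wrist_force: [0.4, -0.7, 0.8]
opening: 0.0094
```

```bash
python3 st.py
```

```text
9.85 tcp [ 0.5391 -0.2397  0.1134] xax [-0.002 -0.004 -1.   ] yaxis yaw 103.38 F [ 0.42 -0.66  0.79] T [-0.072  0.199  0.029] op 0.0094 q [-23.8   9.9   0.6  80.7  -0.3 -37.2]
```

Emit:
jog_arm([
  {"x": -0.7, "y": -0.2, "z": 3, "twist": 0, "fingers": 0.0},
  {"x": -1, "y": -0.2, "z": 5, "twist": 0, "fingers": 0.0},
  {"x": 2, "y": 1, "z": 5.5, "twist": 0, "fingers": 0.0},
  {"x": 4, "y": 2.5, "z": 6, "twist": 0, "fingers": 0.0},
  {"x": 4, "y": 2.5, "z": 6, "twist": 0, "fingers": 0.0},
  {"x": 4, "y": 2.5, "z": 6, "twist": 0, "fingers": 0.0},
])

```text
time: 10.45
ee_pos: [0.5432, -0.237, 0.1193]
tcp_rot: [-132.1, 89.7, -118.7]
wrist_force: [0.5, -0.2, -1.2]
opening: 0.0089
```

```bash
python3 st.py; python3 snap.py 8; cat > ov.py <<'E'
import sys
from h import *
S=Cam(pickle.load(open(f"side{sys.argv[1]}.pkl","rb"))); dx,dy,dz=[float(v)/1e3 for v in sys.argv[2:5]]
x0,y0,k=366,170,15
b=S.img[y0:y0+40,x0:x0+52]
clean=cv2.resize(b,None,fx=k,fy=k,interpolation=2)
big=np.clip((clean.astype(float)-90)*1.5,0,255).astype(np.uint8)
Rf=frame()
def pj(x,y,z):
    p=S.proj(F+Rf.T@np.array([x,y,z])); return tuple(((p-np.array([x0,y0])+.5)*k-.5).round().astype(int).tolist())
for z in(0,.005):
    q=np.array([pj(dx+a*.042,dy+c*.025,dz+z) for a,c in((1,1),(-1,1),(-1,-1),(1,-1))]); cv2.polylines(big,[q],True,(0,0,255),1)
q=np.array([pj(a*.05,c*.043,-.007) for a,c in((1,1),(-1,1),(-1,-1),(1,-1))]); cv2.polylines(big,[q],True,(0,255,0),1)
cv2.imwrite(f"pics/ov{sys.argv[1]}.png",big)
o=np.array([float(v) for v in sys.argv[5:8]])-F+[0,0,.002]; print("grasp in face frame",(Rf@o*1e3).round(1))
E
python3 ov.py 8 0 0 4 .5431 -.2372 .1194
```

```text
10.45 tcp [ 0.5432 -0.237   0.1193] xax [-0.002 -0.004 -1.   ] yaxis yaw 103.39 F [ 0.55 -0.17 -1.25] T [0.015 0.032 0.028] op 0.0089 q [-23.5  10.2   1.6  81.4  -0.3 -36.8]
grasp in face frame [ 0.   0.6 35.7]
```

View pics/ov8.png

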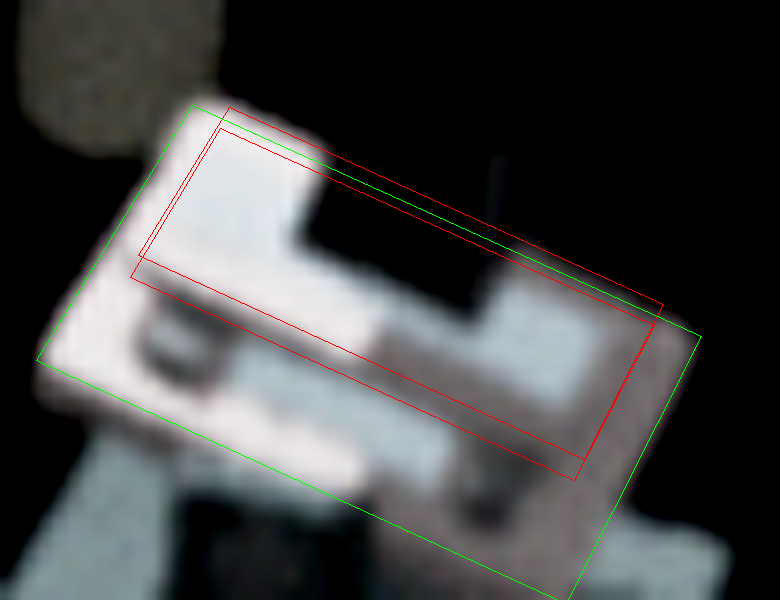

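Emit:
jog_arm([
  {"x": 0.4, "y": 0.1, "z": -2, "twist": 0, "fingers": 0.0},
  {"x": 0.8, "y": 0.2, "z": -3.5, "twist": 0, "fingers": 0.0},
  {"x": 1, "y": 0.2, "z": -4.5, "twist": 0, "fingers": 0.0},
  {"x": 1, "y": 0.2, "z": -4.5, "twist": 0, "fingers": 0.0},
  {"x": 1, "y": 0.2, "z": -4.5, "twist": 0, "fingers": 0.0},
])

```text
time: 11.05
ee_pos: [0.544, -0.2369, 0.1148]
tcp_rot: [-134.2, 89.7, -120.8]
wrist_force: [-0.7, 0.4, 0.0]
opening: 0.0095
```

```bash
python3 st.py
```

```text
11.05 tcp [ 0.544  -0.2369  0.1148] xax [-0.003 -0.004 -1.   ] yaxis yaw 103.38 F [-0.7   0.4   0.05] T [0.098 0.175 0.002] op 0.0095 q [-23.4  10.4   1.3  81.   -0.3 -36.8]
```

Emit:
jog_arm([
  {"x": 0, "y": 0, "z": 0, "twist": 0, "fingers": 0.18},
  {"x": 0, "y": 0, "z": 0, "twist": 0, "fingers": 0.18},
  {"x": 0, "y": 0, "z": 0, "twist": 0, "fingers": 0.18},
  {"x": 0, "y": 0, "z": 0, "twist": 0, "fingers": 0.0},
  {"x": 0, "y": 0, "z": 0, "twist": 0, "fingers": 0.0},
  {"x": 0, "y": 0, "z": 0, "twist": 0, "fingers": 0.0},
  {"x": 0, "y": 0, "z": 0, "twist": 0, "fingers": 0.0},
], grip_force=30)

```text
time: 11.75
ee_pos: [0.544, -0.2369, 0.1149]
tcp_rot: [-132.4, 89.7, -119.0]
wrist_force: [-1.3, -1.0, 0.2]
opening: 0.0095
```

```bash
python3 st.py; python3 snap.py 9; python3 ov.py 9 0 0 0 .544 -.2369 .1148; python3 - <<'E'
from workcell import bot,viewer
import numpy as np
f=[]
for i in range(8): viewer.camera("side"); f.append(np.r_[bot.get_obs()['wrist_force'],bot.get_obs()['torque']])
print(np.mean(f,0).round(3),np.std(f,0).round(3))
E
```

```text
11.75 tcp [ 0.544  -0.2369  0.1149] xax [-0.002 -0.004 -1.   ] yaxis yaw 103.38 F [-1.3  -1.    0.23] T [ 0.017 -0.014  0.039] op 0.0095 q [-23.4  10.4   1.3  81.   -0.3 -36.8]
grasp in face frame [-0.1  0.7 31.1]
[ 0.363 -0.126  0.704  0.017 -0.092  0.002] [0.593 0.587 0.335 0.034 0.032 0.026]
```

View pics/ov9.png

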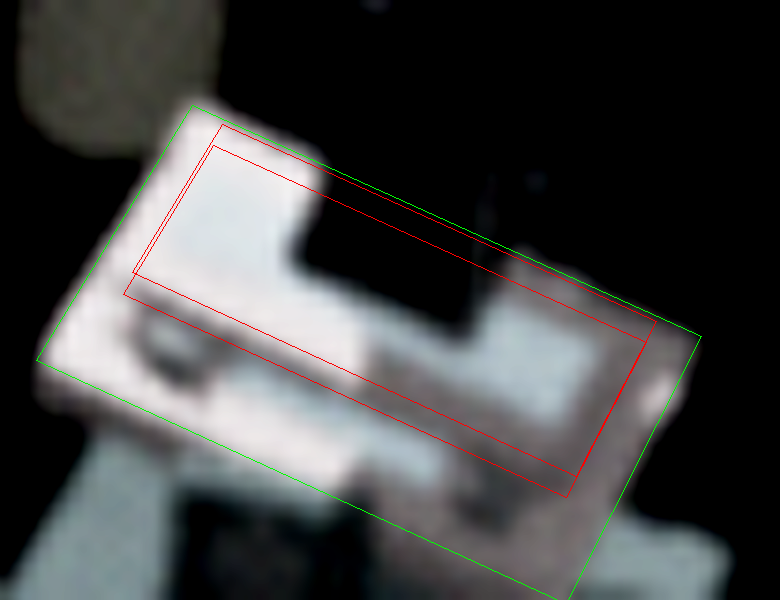

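Emit:
jog_arm([
  {"x": 0.1, "y": 0, "z": -0.5, "twist": 0, "fingers": 0.0},
  {"x": 0.2, "y": 0, "z": -1, "twist": 0, "fingers": 0.0},
  {"x": 0.3, "y": 0.1, "z": -1.4, "twist": 0, "fingers": 0.0},
  {"x": 0.3, "y": 0.1, "z": -1.4, "twist": 0, "fingers": 0.0},
  {"x": 0.3, "y": 0.1, "z": -1.4, "twist": 0, "fingers": 0.0},
])

```text
time: 12.75
ee_pos: [0.5443, -0.2369, 0.1136]
tcp_rot: [-130.0, 89.7, -116.6]
wrist_force: [-1.0, -0.1, 5.0]
opening: 0.0093
```

```bash
cat > avg.py <<'E'
from workcell import bot,viewer
import numpy as np
f=[];p=[]
for i in range(10): viewer.camera("side"); o=bot.get_obs(); f.append(np.r_[o['wrist_force'],o['torque']]); p.append(o['ee_pos'])
from h import frame,F
m=np.mean(f,0); print(o['time'],m.round(3),np.std(f,0).round(2),'pos',np.mean(p,0).round(5),'face',(frame()@(np.mean(p,0)+[0,0,.002]-F)*1e3).round(2),'Fface',(frame()@m[:3]).round(2),o['opening'])
E
python3 avg.py
```

```text
13.25 [-0.941 -0.083  3.949  0.078  0.176  0.006] [0.36 0.34 0.45 0.04 0.02 0.02] pos [ 0.54434 -0.23686  0.11355] face [-0.06  0.65 29.76] Fface [-0.    0.14  4.06] 0.009591767055113574
```

Emit:
jog_arm([
  {"x": 0.05, "y": 0, "z": -0.3, "twist": 0, "fingers": 0.0},
  {"x": 0.05, "y": 0, "z": -0.3, "twist": 0, "fingers": 0.0},
  {"x": 0.05, "y": 0, "z": -0.3, "twist": 0, "fingers": 0.0},
])

```text
time: 13.55
ee_pos: [0.5444, -0.2368, 0.1133]
tcp_rot: [-130.2, 89.7, -116.8]
wrist_force: [-1.4, -0.2, 5.5]
opening: 0.0094
```

```bash
python3 avg.py; python3 snap.py 10; python3 ov.py 10 0 0 -1.5 .544 -.2369 .1134
```

```text
14.05 [-1.331  0.477  5.025  0.135  0.257  0.012] [0.48 0.29 0.57 0.02 0.03 0.03] pos [ 0.5444  -0.23685  0.11326] face [-0.06  0.65 29.46] Fface [0.   0.77 5.16] 0.009285356591690531
grasp in face frame [-0.4  0.7 29.7]
```

View pics/ov10.png

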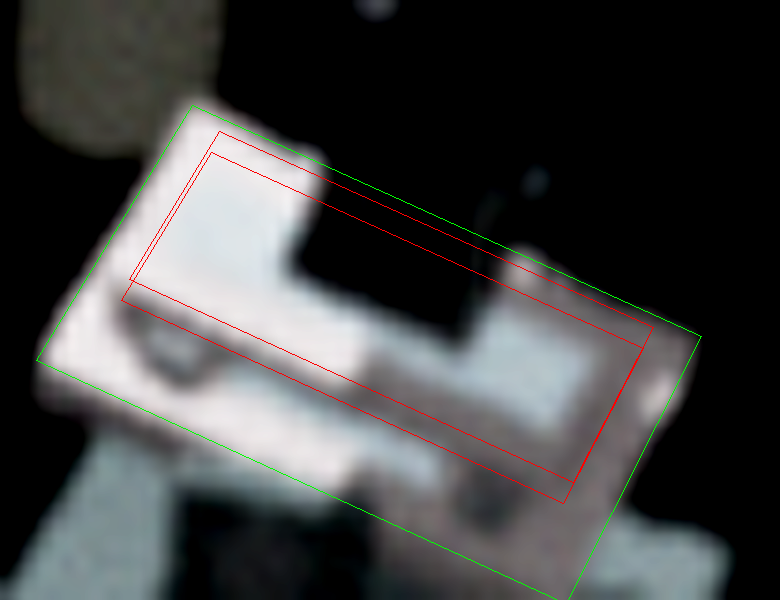

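View pics/s10.png

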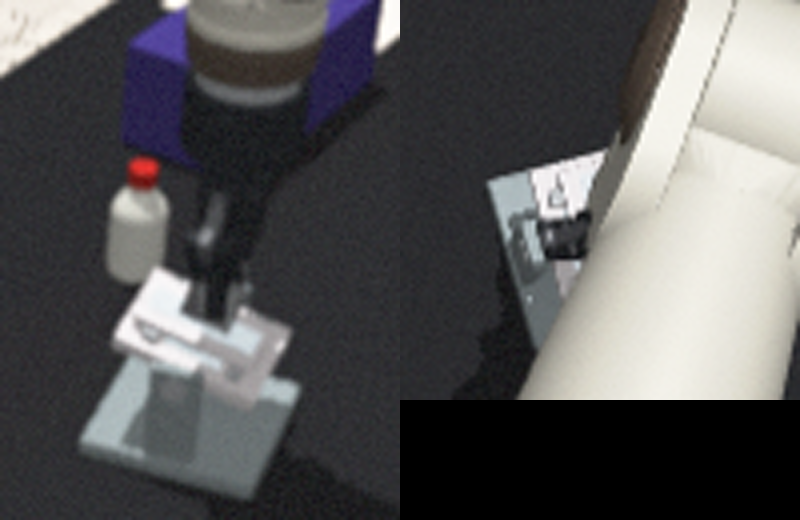

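```bash
python3 - <<'E'
from workcell import ticket,bot
print(ticket.job_done()); o=bot.get_obs(); print(o['time'],o['wrist_force'],o['opening'])
E
```

```text
the job is handed in; nothing more can be done
None
the job is handed in; nothing more can be done
```

I picked up the longer holder by its fin and seated it on the tilting stage. I handed the job in at about 14 s, still gripping and pushing.

- **Tilt:** The moves cannot tilt the tool, and the fin would not pivot in the grip when I pressed it on the upper bar. That press peaked at about 11 N. So I let go of the fin briefly on the stage so the holder settled onto both bars, then gripped it again. I next moved it about 5 mm up the slope to centre it, let it settle once more, and pushed along the face normal.
- **Push:** The last reading averaged about 5.2 N along the normal, with almost no force along the slope. Bar sink was about 1.6 mm. The holder's own weight, roughly 1 N, comes on top of that push.
- **Evenness:** The holder's edges in the side view run parallel to the stage plate. The wrist moment, read roughly, suggests both bars carry about the same load.
- **Position:** It looks centred to about 1 mm along the slope and 1–2 mm across it. The measured slope is about 0.23 rad.

**Doubts:**
- The top view was blocked by the arm at the end, so the last check of position rests on the side camera and the arm's own readings.
- The tool leaned about 0.2° sideways, which the moves cannot correct.
- A small side moment (about 0.1 N m) and about 0.8 N across the slope suggest slightly more pressure on one side edge.
- I saw nothing else move, but I did not recheck the whole bench at the end.

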